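# Slide the thinner bottle into its stall

### The arm

A 6-joint arm with a two-finger parallel gripper is mounted at the origin on the work surface; the furniture and walls round the work are solid. World frame = base frame: x ahead of the robot, y to its left, z up, the work surface at z = 0. Lengths are in m, angles in rad, forces in N, time in s.
With the tool pointing down it reaches from about 0.325 to 0.875 m from the base axis. Payload 4.4 kg.
Tool frame: the origin (TCP) lies midway between the tips of the shut fingers; the grasp point (between the pads) lies 19 mm behind it (grip_point_offset is the z of the grasp point in the tool frame, in m); z points along the fingers, y is the line along which they close (so a half turn about z gives the same grasp; the last joint's range is limited). The gripper opens to 85 mm and grips with 20 to 120 N. Pads are 22 mm wide; open, the fingers measure 114 mm over their backs; the gripper's body (76 mm by 85 mm) begins 54 mm behind the grasp point. The pads swing forward as they close: fully open they stand 13 mm farther back than shut.
Start: joints at [-1.308, 0.207, 1.542, -0, 1.393, -0.15], TCP at [0.231, -0.527, 0.231] pointing down, gripper open.
Joint ranges: [-2.73, 2.73], [-0.86, 2.22], [0.23, 2.46], [-1.11, 4.25], [0.08, 2.63], [-2.82, 2.82]. Speed limits (rad/s): [2.79, 2.79, 3.14, 3.14, 3.14, 3.14].

### API

Orientations are given as a unit quaternion [w, x, y, z].
In Python, from plant import observe, grab_frame, job_done, masks_of, tip_of, grip_point_offset gives the robot as it stands.
- The arm moves only by the shell command python3 -m pendant 'ROWS' [FORCE]. ROWS is JSON, a list of rows, each an object of numbers: "tx", "ty", "tz": the shift along the tool's x, y, z in m; "wx", "wy", "wz": the turn, a rotation vector about the tool's x, y, z in rad; "fingers": the gripper command: -1 is shut, 1 is fully open, values between are in proportion. In form: [{"tx": .., "ty": .., "tz": .., "wx": .., "wy": .., "wz": .., "fingers": ..}, ...]. A call has 1 to 5 rows; each row is the pose to reach, as a shift and turn from the pose commanded when the call began, along the tool's axes at that moment; what a row does not reach only later rows make up. A row lasts 1/8 s, in which the tool goes at most 62.5 mm and 10.7 degrees, less where a joint would pass 70% of its speed; a pose out of reach is approached as far as the arm can. A call with a gripper value outside its range is refused whole. The fingers move at their own pace and stop on an object; FORCE is the grip in N (left out, the last holds). Time passes only in rows, so rows that repeat a pose let the fingers close. It gives the time, the measured TCP pose, the force, the opening and the grip force at its end, in the units of the state.
- observe(): the state, without advancing time (a new reading comes with each control period).
- grab_frame(name): name is "side" or "top" or "wrist"; returns a dict with "color" (384x512x3 uint8, red, green, blue), "z_map" (384x512 float32, m along the optical axis (not along the pixel's ray), 0 where there is no reading), "fov_y" (degrees; the focal length in pixels is half the picture's height over the tangent of half this angle, whatever the lens; pixels are square), "cx", "cy" (the principal point, pixels), "R" (3x3) and "t" (3): a world point X has camera coordinates R X + t; the wrist camera has in their place "T_tool_cam" (4x4, takes a point from camera to tool coordinates, whose origin is the TCP and whose axes are the flange's). Camera axes: x right, y down, z forward; pixel columns grow to the right and rows downward; lengths in m; the calibration is good to about 2 mm. A picture is of the moment at which its call begins: read the wrist's pose just before it.
- job_done(): hands the job in; it is judged then, once.
Trained networks look in a picture, given as the dict that the camera call returned (one of the last four; its "shot" number tells which), for a name from the list of things; names that differ only in an ending like _2 or _b are one class to them, and where a whole thing is asked for, a point or a joint stands for the part that bears it (a point fixed in the world has none). Each returns a list of dicts, best first, with "confidence" (0 to 1); they miss things now and then, are a little off and sometimes report something else, mostly with a low value. They report only what shows in the picture. A call takes as long as a camera call. They do not tell look-alikes from the thing itself.
- masks_of(picture, query): "mask" (384x512 bool, what is visible of it) and "point" ([column, row] as shares, 0 to 1, of the picture: columns of its width, rows of its height, amid what is visible of it).
- tip_of(picture, query): "point" ([column, row] as shares, 0 to 1, of the picture: columns of its width, rows of its height: a listed point, or the origin of a listed thing).
The state is a dict: "t": time; "joint_pos": joint angles; "joint_vel": joint speeds; "joint_torque": joint torques, N m; "position": TCP position; "eef_rot": TCP orientation; "force": force on the tool from outside, world axes, zero at the start; "torque": the same for the moment, N m; "grip_width": opening from 0.0 (shut) to 1.0 (fully open); "finger_force": force on a finger pad.
Only numpy, scipy, OpenCV 4.12 (cv2) and the standard library are available. Lean on these libraries where they do the work, as an engineer would, in place of code of your own. Each camera call takes 0.05 s, during which the arm holds its last target. There are 200 camera calls.

### The job

Put the tall gold-capped bottle of thinner away in the little three-sided wooden stall on the worktable: slide it along the table top, pushing it low down so that it never topples, and do not lift it. Leave it standing upright fully inside the stall, with no part of it sticking out of the open side, then let go; leave the little corked jar where it stands.

Things in the scene. Friction and masses are not known exactly. Their poses are not given: they have to be found in the camera images.
- thinner_mid (a point): bottle of thinner: clear glass, gold cap, round; 232 mm tall, 60 to 63 mm across below, tapering to a neck; about 0.37 kg, loose. The point lies on its axis half-way up (116 mm above the table when it stands); z points up the bottle; its yaw has no meaning. Pushed within about 30 mm of the table it slides upright; pushed high it topples.
- stall_floor (a point): low three-sided stall of brown wood fixed to the table, with no floor of its own. The point lies on the table top at the middle of the inside: 104 mm wide along x (walls at x +-52 mm), 100 mm deep along y (open side at y = -50 mm, back wall at +50 mm; +y points in). Walls 12 mm thick, 40 mm high. The open side faces the robot's right (world -y), turned up to 24 degrees.
- corked_jar_mid (a point): a bystander: a little round glass pigment jar with a cork stopper, loose, 46 mm across and 71 mm tall, near the back of the table. The point lies at its centre, half-way up (35 mm above the table). (Left of it a black boom hangs over the table's back edge, behind the stall, its head 0.28 m above the table and higher: keep the wrist out of there.)
There are look-alikes about, which are no part of the job. What is shaped like the part that bears thinner_mid but purple is not meant.

How it is judged:
At the end, for the whole second after the job is handed in: The thinner bottle stands upright (within about 8 degrees) and at rest on the table inside the stall, with its axis no more than 26 mm in front of the middle of the inside (so that it sticks out of the open side by no more than about 6 mm) (y of thinner_mid in the frame of stall_floor between -0.026 and 0.04 m and x of thinner_mid in the frame of stall_floor between -0.03 and 0.03 m and angle between thinner_mid's own z axis and vertical below 0.15 rad and height (world z) of thinner_mid below 0.125 m and linear speed of thinner below 0.02 m/s); the robot touches nothing.
It fails at once if the bottle of thinner is tipped by more than 25 degrees (angle between thinner_mid's own z axis and vertical above 0.436 rad).
It fails at once if the bottle of thinner is lifted more than 20 mm off the table (height (world z) of thinner_mid above 0.136 m).
It fails at once if the corked jar is moved by more than 20 mm (distance of corked_jar_mid from where it was at the start of the episode above 0.02 m).
It also fails if it takes over 51 s, if anything falls off the work surface, if the arm or the gripper's body presses on something with over 40 N, if the wrist force passes 120 N, or if a joint passes its speed limit or range.

## Working session

There is one attempt and no reset: what is moved stays moved. The work goes in short steps, Python scripts to look and compute and a shell command to move; the robot and the scene stay as the last step left them, time stands still between calls to the robot, and variables do not carry over. Pictures are saved under pics/ and viewed, at most 12 in all, crops included, and the job is handed in when it is done.

```bash
mkdir -p pics; ls
cat > h.py <<'E'
import numpy as np, cv2
from plant import *
def f_of(p): return p["color"].shape[0]/2/np.tan(np.radians(p["fov_y"])/2)
def world(p,u,v,d=None):
    """points for pixel arrays; uses z_map depth unless d given"""
    u=np.asarray(u,float);v=np.asarray(v,float)
    if d is None: d=p["z_map"][v.astype(int),u.astype(int)]
    f=f_of(p); c=np.stack([(u-p["cx"])/f*d,(v-p["cy"])/f*d,d],-1)
    return (c-p["t"])@p["R"]
def plane(p,u,v,z):
    """pixel ray met with height z"""
    o=-p["R"].T@p["t"]; f=f_of(p)
    r=p["R"].T@np.array([(u-p["cx"])/f,(v-p["cy"])/f,1]); return o+r*(z-o[2])/r[2]
def pix(p,X):
    c=p["R"]@np.asarray(X)+p["t"]; f=f_of(p); return c[0]/c[2]*f+p["cx"],c[1]/c[2]*f+p["cy"]
E
python3 - <<'E'
from h import *
s=observe(); print(s["t"],s["position"],s["eef_rot"],s["grip_width"],grip_point_offset)
for n in("top","side"):
    p=grab_frame(n); cv2.imwrite(f"pics/{n}0.png",p["color"][:,:,::-1]); print(n,-p["R"].T@p["t"],p["R"][2])
    for q in("thinner_mid","stall_floor","corked_jar_mid"):
        for fn in (tip_of,masks_of):
          for r in fn(p,q):
            u,v=r["point"][0]*512,r["point"][1]*384
            z={"t":.116,"s":0,"c":.035}[q[0]]
            print(q,fn.__name__,round(r["confidence"],2),int(u),int(v),plane(p,u,v,z).round(3))
E
```

```text
pics
0.0 [ 0.23048137 -0.52592982  0.23008819] [-1.18634926e-03  9.78771915e-01  2.04949088e-01 -5.31954453e-05] 0.9980177236306983 -0.0187
top [ 0.2408567  -0.09883285  0.89452576] [ 3.53934985e-01  1.61923496e-05 -9.35270028e-01]
thinner_mid call 0.96 341 194 [ 0.54  -0.256  0.116]
thinner_mid call 0.71 344 251 [ 0.426 -0.258  0.116]
stall_floor call 0.85 190 219 [0.517 0.054 0.   ]
corked_jar_mid call 0.84 333 155 [ 0.664 -0.259  0.035]
corked_jar_mid call 0.61 334 153 [ 0.667 -0.261  0.035]
side [ 0.00607406 -0.86636157  0.44268705] [ 0.55648056  0.75511998 -0.34658796]
thinner_mid call 0.82 290 210 [ 0.544 -0.254  0.116]
thinner_mid call 0.57 246 224 [ 0.438 -0.259  0.116]
thinner_mid call 0.64 246 243 [ 0.394 -0.323  0.116]
stall_floor call 0.91 200 226 [0.497 0.011 0.   ]
stall_floor call 0.93 208 213 [0.552 0.067 0.   ]
corked_jar_mid call 0.67 333 238 [ 0.649 -0.272  0.035]
```

View pics/top0.png

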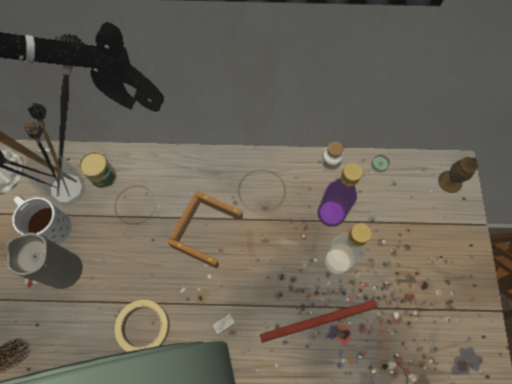

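View pics/side0.png

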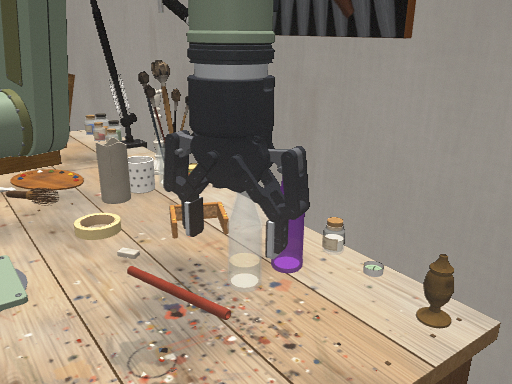

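The top view has two candidates: the purple bottle at (337,200), which is the look-alike, and the clear gold-capped bottle at (345,250), which I choose. The stall's U shape sits at about (205,228), opening to the lower right. The jar is at (334,153). A red stick lies at (320,320), off the path.

Run:
```python
from h import *
p=grab_frame("top"); c=p["color"]
hsv=cv2.cvtColor(c,cv2.COLOR_RGB2HSV)
# stall: points with height 30-50mm in region
v,u=np.mgrid[180:280,160:255]; v=v.ravel();u=u.ravel()
W=world(p,u,v); print("z table",np.median(W[:,2]))
k=(W[:,2]>.028)&(W[:,2]<.05); r=cv2.minAreaRect(W[k,:2].astype(np.float32)); print(k.sum(),r,cv2.boxPoints(r).round(3).tolist())
# cap
m=np.zeros(c.shape[:2],bool); m[222:246,346:374]=1
g=m&(hsv[...,1]>130)&(hsv[...,0]>15)&(hsv[...,0]<35)
V,U=np.where(g); w=world(p,U,V); print("cap",g.sum(),U.mean(),V.mean(),np.median(w,0).round(3),plane(p,U.mean(),V.mean(),.222).round(3))
for r in tip_of(p,"thinner_mid"): print(r["confidence"],plane(p,r["point"][0]*512,r["point"][1]*384,.116).round(3))
cv2.imwrite("pics/crop1.png",cv2.resize(c[170:290,290:410,::-1],None,fx=4,fy=4))
s=masks_of(p,"stall_floor")
for r in s: V,U=np.where(r["mask"]); print("stallmask",len(U))
```

```text
z table -0.002203503066191578
991 ((0.4910697638988495, 0.016142480075359344), (0.11228439211845398, 0.12860819697380066), 66.44097137451172) [[0.4099999964237213, -0.009999999776482582], [0.527999997138977, -0.061000000685453415], [0.5720000267028809, 0.041999999433755875], [0.45500001311302185, 0.09300000220537186]]
cap 83 354.9879518072289 239.87951807228916 [ 0.418 -0.252  0.223] [ 0.42  -0.253  0.222]
0.74 [ 0.433 -0.264  0.116]
0.65 [ 0.544 -0.26   0.116]
stallmask 1349
```

View pics/crop1.png

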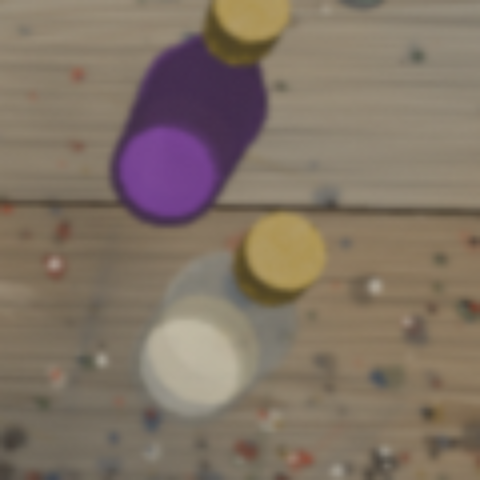

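Crop confirms the choice: the clear glass bottle with milky base and gold cap is at crop (220,330). The purple one above it is the look-alike.

```bash
cat >> h.py <<'E'
from scipy.spatial.transform import Rotation as Rn
def go(target,az,tilt,flip=1):
    """print shift and turn in the tool frame to reach a world TCP; az = degrees from +y toward +x of the push direction"""
    s=observe(); q=s["eef_rot"]; R=Rn.from_quat([q[1],q[2],q[3],q[0]])
    a,b=np.radians([az,tilt]); d=np.array([np.sin(a),np.cos(a),0])
    z=d*np.sin(b)+[0,0,-np.cos(b)]; y=flip*np.array([np.cos(a),-np.sin(a),0]); x=np.cross(y,z)
    T=Rn.from_matrix(np.stack([x,y,z],1))
    w=(R.inv()*T).as_rotvec()
    print("t",round(s["t"],2),"pos",np.round(s["position"],3),"F",np.round(s["force"],1),"shift",R.inv().apply(np.array(target)-s["position"]).round(4),"turn",w.round(3),"deg",np.degrees(np.linalg.norm(w)).round(1))
E
python3 - <<'E'
from h import *
p=grab_frame("top")
print("cap",plane(p,361.2,232.5,.232),"base",plane(p,338,261.5,.0))
print("stick",plane(p,375,304,.005),plane(p,262,338,.005),plane(p,320,321,.005))
for f in(1,-1): go([.385,-.385,.20],13.5,45,f)
E
```

```text
cap [ 0.43016458 -0.26187081  0.232     ] base [ 0.43158386 -0.26584172  0.        ]
stick [ 0.34491451 -0.33667563  0.005     ] [ 0.27407589 -0.10808535  0.005     ] [ 0.30904584 -0.22371889  0.005     ]
t 0.9 pos [ 0.231 -0.527  0.231] F [-0.2 -0.4  0.2] shift [ 0.1982 -0.0679  0.0313] turn [ 0.362  0.728 -0.873] deg 68.3
t 0.9 pos [ 0.231 -0.527  0.231] F [-0.2 -0.4  0.2] shift [ 0.1982 -0.0679  0.0313] turn [ 0.863 -0.429  2.082] deg 131.4
```

```bash
python3 -m pendant '[{"tx":0.22,"ty":-0.07,"tz":0.03,"wx":0.36,"wy":0.73,"wz":-0.87,"fingers":0.05},{"tx":0.22,"ty":-0.07,"tz":0.03,"wx":0.36,"wy":0.73,"wz":-0.87,"fingers":0.05},{"tx":0.22,"ty":-0.07,"tz":0.03,"wx":0.36,"wy":0.73,"wz":-0.87,"fingers":0.05},{"tx":0.22,"ty":-0.07,"tz":0.03,"wx":0.36,"wy":0.73,"wz":-0.87,"fingers":0.05},{"tx":0.22,"ty":-0.07,"tz":0.03,"wx":0.36,"wy":0.73,"wz":-0.87,"fingers":0.05}]'
python3 -c "
from h import *
go([.408,-.371,.2],11.9,45); print(observe()['joint_pos'],observe()['grip_width'])"
```

```text
t: 1.52
position: [0.4059, -0.3716, 0.2014]
eef_rot: [-0.192, 0.803, 0.509, 0.245]
force: [0.1, 0.1, 0.6]
grip_width: 0.523
finger_force: 0.0
t 1.52 pos [ 0.406 -0.372  0.201] F [0.1 0.1 0.6] shift [0.0004 0.0018 0.0019] turn [ 0.094  0.148 -0.2  ] deg 15.3
[-1.14410141  0.43577841  1.43802569  0.42862099  1.73731169 -0.73450943] 0.5232691182869977
```

```bash
python3 -m pendant '[{"wx":0.095,"wy":0.15,"wz":-0.2},{"wx":0.095,"wy":0.15,"wz":-0.2},{"wx":0.095,"wy":0.15,"wz":-0.2}]'
python3 - <<'E'
from h import *
go([.413,-.348,.012],11.9,45); print(observe()['joint_pos'],observe()['grip_width'])
p=grab_frame("side"); cv2.imwrite("pics/s1.png",p["color"][:,:,::-1])
E
```

```text
t 1.52 pos [ 0.406 -0.372  0.201] F [0.1 0.1 0.6] shift [-0.0917  0.0081  0.1673] turn [ 0.094  0.148 -0.2  ] deg 15.3
[-1.14410141  0.43577841  1.43802569  0.42862099  1.73731169 -0.73450943] 0.5232691182869977$[0]: bad value
```

View pics/s1.png

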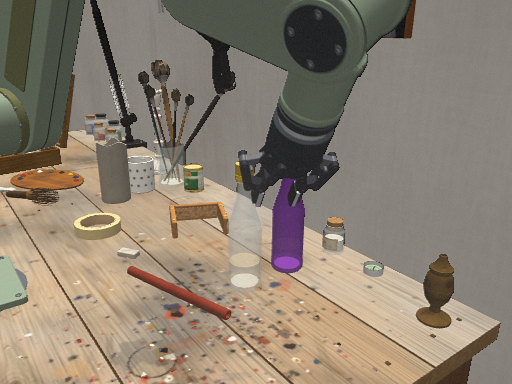

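The side view shows the gripper raised and tilted at (290,175). The clear bottle is standing at (245,235), with its base clear of the stick. The call was refused because every key is required.

```bash
python3 -m pendant '[{"tx":0,"ty":0,"tz":0,"wx":0.095,"wy":0.15,"wz":-0.2,"fingers":0.05},{"tx":0,"ty":0,"tz":0,"wx":0.095,"wy":0.15,"wz":-0.2,"fingers":0.05},{"tx":0,"ty":0,"tz":0,"wx":0.095,"wy":0.15,"wz":-0.2,"fingers":0.05}]' >/dev/null
python3 - <<'E'
from h import *
go([.411,-.358,.015],11.9,45); print(observe()['joint_pos'],observe()['grip_width'])
E
```

```text
t 1.95 pos [ 0.404 -0.375  0.2  ] F [-0.4  0.2  0.2] shift [-0.1178  0.0043  0.144 ] turn [ 0.003  0.003 -0.012] deg 0.7
[-1.15340277  0.55733675  1.32897163  0.45370852  1.89806521 -0.92984944] 0.5253500434287207
```

```bash
python3 -m pendant '[{"tx":-0.04,"ty":0.001,"tz":0.048,"wx":0,"wy":0,"wz":0,"fingers":0.05},{"tx":-0.08,"ty":0.003,"tz":0.096,"wx":0,"wy":0,"wz":0,"fingers":0.05},{"tx":-0.11,"ty":0.004,"tz":0.134,"wx":0,"wy":0,"wz":0,"fingers":0.05},{"tx":-0.118,"ty":0.004,"tz":0.144,"wx":0,"wy":0,"wz":-0.01,"fingers":0.05},{"tx":-0.118,"ty":0.004,"tz":0.144,"wx":0,"wy":0,"wz":-0.01,"fingers":0.05}]'
python3 - <<'E'
from h import *
go([.424,-.295,.012],11.9,45); print(observe()['grip_width'])
p=grab_frame("side"); cv2.imwrite("pics/s2.png",p["color"][:,:,::-1])
E
```

```text
t: 2.58
position: [0.4113, -0.3577, 0.0167]
eef_rot: [-0.239, 0.718, 0.582, 0.297]
force: [0.8, -0.0, 0.3]
grip_width: 0.525
finger_force: 0.0
t 2.58 pos [ 0.411 -0.358  0.017] F [ 0.8 -0.   0.3] shift [ 0.0421 -0.0006  0.0484] turn [0.003 0.003 0.001] deg 0.3
0.5247835926662316
```

View pics/s2.png

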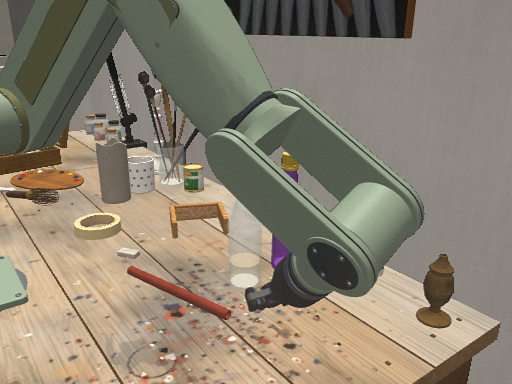

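The side view shows the gripper low behind the bottle at (270,295). The forearm hides the bottle's cap, so I'll check the clearance from above.

Run:
```python
from h import *
p=grab_frame("top"); cv2.imwrite("pics/t2.png",p["color"][:,:,::-1])
v,u=np.mgrid[0:384,0:512]; W=world(p,u.ravel(),v.ravel())
k=(np.hypot(W[:,0]-.431,W[:,1]+.263)<.09)&(W[:,2]>.24); print(k.sum(), W[k][:,2].min() if k.any() else 0)
```

```text
7 0.6369704044244004
```

View pics/t2.png

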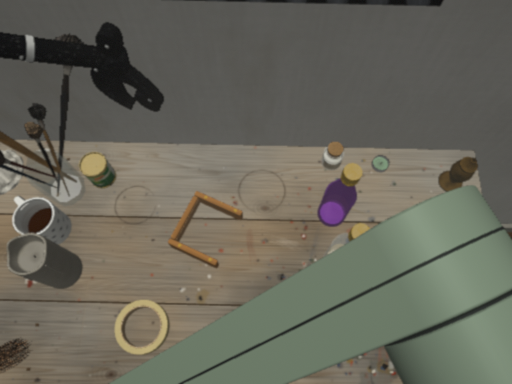

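The forearm is about 0.2 m to the side of the bottle, so the clearance is fine. I'll close in slowly.

```bash
python3 -m pendant '[{"tx":0.011,"ty":0,"tz":0.019,"wx":0,"wy":0,"wz":0,"fingers":0.05},{"tx":0.024,"ty":-0.001,"tz":0.031,"wx":0,"wy":0,"wz":0,"fingers":0.05},{"tx":0.034,"ty":-0.001,"tz":0.041,"wx":0,"wy":0,"wz":0,"fingers":0.05},{"tx":0.039,"ty":-0.001,"tz":0.046,"wx":0,"wy":0,"wz":0,"fingers":0.05},{"tx":0.043,"ty":-0.001,"tz":0.05,"wx":0,"wy":0,"wz":0,"fingers":0.05}]'
cat > m.py <<'E'
from h import *
def bottle():
    p=grab_frame("top"); c=p["color"]; hsv=cv2.cvtColor(c,cv2.COLOR_RGB2HSV)
    g=((hsv[...,1]>120)&(hsv[...,0]>15)&(hsv[...,0]<35)).astype(np.uint8)
    v,u=np.mgrid[0:384,0:512]; W=world(p,u,v)
    g&=((W[...,2]>.215)&(W[...,2]<.245)&(W[...,0]>.3)&(W[...,0]<.6)&(W[...,1]>-.4)&(W[...,1]<.15)).astype(np.uint8)
    n,l,s,ce=cv2.connectedComponentsWithStats(g)
    for i in range(1,n):
        if s[i,4]>15:
            X=W[l==i]; X=X[X[:,2]>X[:,2].max()-.006]; q=(X[:,:2].min(0)+X[:,:2].max(0))/2
            a=np.radians(23.4); r=q-[.4887,.0106]; print("cap",s[i,4],q.round(3),"stall x,y",round(r@[np.cos(a),-np.sin(a)],4),round(r@[np.sin(a),np.cos(a)],4))
    for r in tip_of(p,"thinner_mid"): print("tip",round(r["confidence"],2),plane(p,r["point"][0]*512,r["point"][1]*384,.116).round(3))
    return p
E
python3 - <<'E'
from m import *
go([.489-.011+.002,.0106-.025,.012],11.9,45); bottle()
E
```

```text
t: 3.3
position: [0.4241, -0.293, 0.0111]
eef_rot: [-0.239, 0.718, 0.583, 0.297]
force: [0.2, 0.7, 0.4]
grip_width: 0.523
finger_force: 0.0
t 3.3 pos [ 0.424 -0.293  0.011] F [0.2 0.7 0.4] shift [ 0.2023 -0.0031  0.1996] turn [0.003 0.004 0.002] deg 0.3
cap 171 [ 0.537 -0.249] stall x,y 0.1471 -0.2195
tip 0.84 [ 0.541 -0.254  0.116]
tip 0.5 [ 0.625 -0.243  0.116]
```

```bash
python3 -m pendant '[{"tx":0.003,"ty":0,"tz":0.003,"wx":0,"wy":0,"wz":0,"fingers":0.05},{"tx":0.006,"ty":0,"tz":0.006,"wx":0,"wy":0,"wz":0,"fingers":0.05},{"tx":0.010,"ty":0,"tz":0.010,"wx":0,"wy":0,"wz":0,"fingers":0.05},{"tx":0.015,"ty":0,"tz":0.015,"wx":0,"wy":0,"wz":0,"fingers":0.05},{"tx":0.020,"ty":0,"tz":0.020,"wx":0,"wy":0,"wz":0,"fingers":0.05}]'
python3 - <<'E'
from m import *
go([.489-.011+.002,.0106-.025,.012],11.9,45); bottle()
p=grab_frame("side"); cv2.imwrite("pics/s3.png",p["color"][100:340,120:400][:,:,::-1].repeat(2,0).repeat(2,1))
E
```

```text
t: 4.03
position: [0.4298, -0.2651, 0.0107]
eef_rot: [-0.239, 0.718, 0.582, 0.297]
force: [-0.5, -1.8, -1.4]
grip_width: 0.53
finger_force: 1.1
t 4.03 pos [ 0.43  -0.265  0.011] F [-0.5 -1.8 -1.4] shift [ 0.1823 -0.0029  0.1793] turn [0.003 0.003 0.001] deg 0.3
cap 51 [ 0.543 -0.247] stall x,y 0.1519 -0.2145
```

View pics/s3.png

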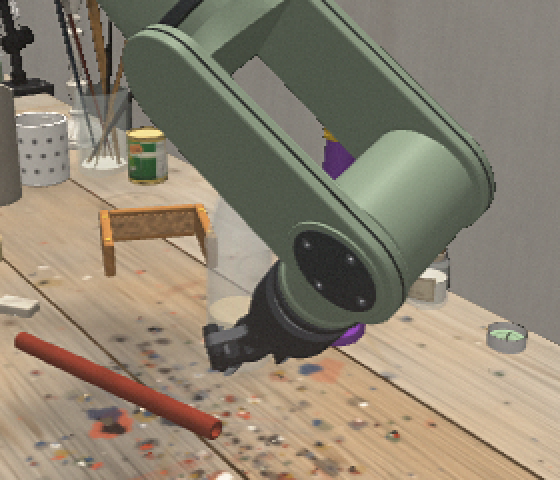

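The crop shows the gripper at (230,345) cradling the clear bottle's foot, with the bottle upright. The purple bottle is partly hidden behind the wrist, so I'll check that clearance.

Run:
```python
from h import *
for n in("side","top"):
    p=grab_frame(n); v,u=np.mgrid[0:384,0:512]; ok=p["z_map"]>0; W=world(p,u[ok],v[ok]); C=p["color"][ok].astype(int)
    k=(W[:,2]>.03)&(W[:,2]<.5)&(W[:,1]<-.27)&(W[:,0]<.6)&(C[:,1]>C[:,2]+5)&(C[:,1]>=C[:,0])  # green arm
    A=W[k]
    for lo,hi in((.03,.12),(.12,.24),(.24,.35),(.35,.5)):
        a=A[(A[:,2]>lo)&(A[:,2]<hi)]
        if len(a)>20: print(n,lo,len(a),"x max",np.percentile(a[:,0],99).round(3),"y",np.percentile(a[:,1],[1,99]).round(3))
```

```text
side 0.12 2399 x max 0.434 y [-0.534 -0.396]
side 0.24 13002 x max 0.429 y [-0.522 -0.365]
side 0.35 11025 x max 0.373 y [-0.422 -0.304]
top 0.24 807 x max 0.431 y [-0.471 -0.369]
top 0.35 1393 x max 0.383 y [-0.422 -0.303]
```

```bash
python3 -m pendant '[{"tx":0.006,"ty":0,"tz":0.006,"wx":0,"wy":0,"wz":0,"fingers":0.05},{"tx":0.015,"ty":0,"tz":0.015,"wx":0,"wy":0,"wz":0,"fingers":0.05},{"tx":0.025,"ty":0,"tz":0.025,"wx":0,"wy":0,"wz":0,"fingers":0.05},{"tx":0.035,"ty":-0.001,"tz":0.035,"wx":0,"wy":0,"wz":0,"fingers":0.05},{"tx":0.045,"ty":-0.001,"tz":0.045,"wx":0,"wy":0,"wz":0,"fingers":0.05}]'
python3 -m pendant '[{"tx":0.009,"ty":0,"tz":0.009,"wx":0,"wy":0,"wz":0,"fingers":0.05},{"tx":0.018,"ty":0,"tz":0.018,"wx":0,"wy":0,"wz":0,"fingers":0.05},{"tx":0.027,"ty":0,"tz":0.027,"wx":0,"wy":0,"wz":0,"fingers":0.05},{"tx":0.034,"ty":-0.001,"tz":0.034,"wx":0,"wy":0,"wz":0,"fingers":0.05},{"tx":0.038,"ty":-0.001,"tz":0.038,"wx":0,"wy":0,"wz":0,"fingers":0.05}]'
python3 - <<'E'
from m import *
go([.489-.011+.002,.0106-.025,.012],11.9,45); bottle()
p=grab_frame("side"); cv2.imwrite("pics/s4.png",p["color"][100:340,120:400][:,:,::-1].repeat(2,0).repeat(2,1))
E
```

```text
t: 4.9
position: [0.442, -0.2017, 0.0106]
eef_rot: [-0.239, 0.718, 0.582, 0.297]
force: [-0.1, -2.5, 0.2]
grip_width: 0.525
finger_force: 1.2
t: 5.52
position: [0.4521, -0.1495, 0.0105]
eef_rot: [-0.239, 0.718, 0.583, 0.297]
force: [-0.3, -3.0, 1.7]
grip_width: 0.524
finger_force: 1.6
t 5.53 pos [ 0.452 -0.15   0.01 ] F [-0.3 -3.   1.7] shift [ 0.0989 -0.0007  0.0962] turn [0.003 0.003 0.002] deg 0.2
cap 178 [ 0.537 -0.25 ] stall x,y 0.1479 -0.2202
```

View pics/s4.png

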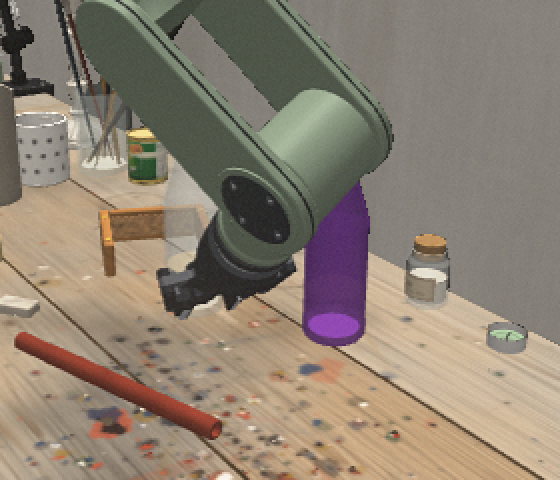

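The bottle stands upright in the cradle, with its base at about (190,285), heading for the stall. I'll bias the path slightly to -x to keep clear of the right wall's end.

```bash
python3 -m pendant '[{"tx":0.006,"ty":-0.001,"tz":0.006,"wx":0,"wy":0,"wz":0,"fingers":0.05},{"tx":0.014,"ty":-0.002,"tz":0.014,"wx":0,"wy":0,"wz":0,"fingers":0.05},{"tx":0.023,"ty":-0.004,"tz":0.023,"wx":0,"wy":0,"wz":0,"fingers":0.05},{"tx":0.032,"ty":-0.005,"tz":0.032,"wx":0,"wy":0,"wz":0,"fingers":0.05},{"tx":0.038,"ty":-0.006,"tz":0.038,"wx":0,"wy":0,"wz":0,"fingers":0.05}]'
python3 - <<'E'
from m import *
go([.489-.011+.002,.0106-.025,.012],11.9,45); p=bottle(); cv2.imwrite("pics/t5.png",p["color"][100:340,120:400][:,:,::-1].repeat(2,0).repeat(2,1))
E
```

```text
t: 6.3
position: [0.4572, -0.0951, 0.0102]
eef_rot: [-0.239, 0.718, 0.583, 0.297]
force: [-0.6, -2.2, 0.4]
grip_width: 0.519
finger_force: 1.4
t 6.3 pos [ 0.457 -0.095  0.01 ] F [-0.6 -2.2  0.4] shift [0.0605 0.0057 0.0577] turn [0.002 0.002 0.002] deg 0.2
cap 178 [ 0.537 -0.252] stall x,y 0.1486 -0.2218
tip 0.97 [ 0.539 -0.256  0.116]
```

View pics/t5.png

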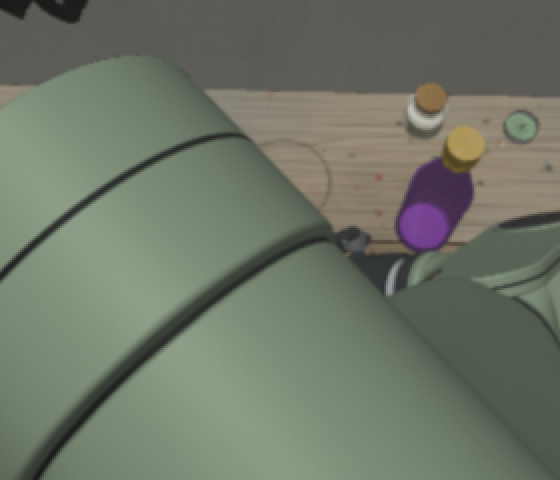

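The top view is blocked by the arm; the purple bottle at (440,200 in the crop) is unmoved. By the cradle geometry the bottle is at stall x ≈ +8, y ≈ -84 mm, so I'll go on in, slowly.

```bash
python3 -m pendant '[{"tx":0.005,"ty":0,"tz":0.005,"wx":0,"wy":0,"wz":0,"fingers":0.05},{"tx":0.011,"ty":0.001,"tz":0.011,"wx":0,"wy":0,"wz":0,"fingers":0.05},{"tx":0.018,"ty":0.002,"tz":0.018,"wx":0,"wy":0,"wz":0,"fingers":0.05},{"tx":0.025,"ty":0.002,"tz":0.025,"wx":0,"wy":0,"wz":0,"fingers":0.05},{"tx":0.031,"ty":0.003,"tz":0.031,"wx":0,"wy":0,"wz":0,"fingers":0.05}]'
python3 - <<'E'
from m import *
go([.489-.011+.002,.0106-.025,.012],11.9,45)
p=grab_frame("side"); cv2.imwrite("pics/s6.png",p["color"][80:320,60:340][:,:,::-1].repeat(2,0).repeat(2,1))
E
```

```text
t: 7.02
position: [0.4694, -0.0532, 0.0101]
eef_rot: [-0.239, 0.718, 0.582, 0.297]
force: [-1.8, -2.5, 1.2]
grip_width: 0.523
finger_force: 1.3
t 7.03 pos [ 0.469 -0.053  0.01 ] F [-1.8 -2.5  1.2] shift [0.0298 0.0024 0.027 ] turn [0.003 0.003 0.001] deg 0.2
```

View pics/s6.png

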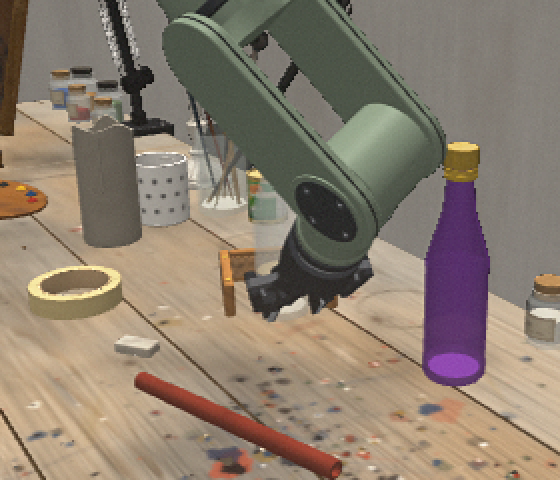

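The bottle, seen through at (275,255), is upright and entering the stall between the side walls at (228,280) and (330,290). Forces are small, so I'll finish the push.

```bash
python3 -m pendant '[{"tx":0.005,"ty":0,"tz":0.005,"wx":0,"wy":0,"wz":0,"fingers":0.05},{"tx":0.011,"ty":0.001,"tz":0.011,"wx":0,"wy":0,"wz":0,"fingers":0.05},{"tx":0.017,"ty":0.001,"tz":0.017,"wx":0,"wy":0,"wz":0,"fingers":0.05},{"tx":0.023,"ty":0.002,"tz":0.023,"wx":0,"wy":0,"wz":0,"fingers":0.05},{"tx":0.028,"ty":0.002,"tz":0.028,"wx":0,"wy":0,"wz":0,"fingers":0.05}]'
python3 -m pendant '[{"tx":0.001,"ty":0,"tz":0.001,"wx":0,"wy":0,"wz":0,"fingers":0.05},{"tx":0.002,"ty":0,"tz":0.002,"wx":0,"wy":0,"wz":0,"fingers":0.05},{"tx":0.002,"ty":0,"tz":0.002,"wx":0,"wy":0,"wz":0,"fingers":0.05}]'
```

```text
t: 7.7
position: [0.4797, -0.0152, 0.01]
eef_rot: [-0.239, 0.718, 0.582, 0.297]
force: [-0.6, -3.1, 0.7]
grip_width: 0.522
finger_force: 1.6
t: 8.07
position: [0.4801, -0.0132, 0.01]
eef_rot: [-0.239, 0.718, 0.582, 0.297]
force: [-1.0, -2.4, 0.8]
grip_width: 0.527
finger_force: 1.7
```

```bash
python3 -m pendant '[{"tx":-0.010,"ty":0,"tz":-0.010,"wx":0,"wy":0,"wz":0,"fingers":0.05},{"tx":-0.035,"ty":-0.002,"tz":-0.035,"wx":0,"wy":0,"wz":0,"fingers":0.05},{"tx":-0.07,"ty":-0.003,"tz":-0.07,"wx":0,"wy":0,"wz":0,"fingers":0.05},{"tx":-0.105,"ty":-0.003,"tz":-0.105,"wx":0,"wy":0,"wz":0,"fingers":0.05},{"tx":-0.14,"ty":-0.004,"tz":-0.14,"wx":0,"wy":0,"wz":0,"fingers":0.05}]'
python3 -m pendant '[{"tx":-0.03,"ty":0,"tz":-0.04,"wx":0,"wy":0,"wz":0,"fingers":0.05},{"tx":-0.06,"ty":0,"tz":-0.08,"wx":0,"wy":0,"wz":0,"fingers":0.05},{"tx":-0.09,"ty":0,"tz":-0.12,"wx":0,"wy":0,"wz":0,"fingers":0.05},{"tx":-0.09,"ty":0,"tz":-0.12,"wx":0,"wy":0,"wz":0,"fingers":0.05}]'
python3 - <<'E'
from m import *
p=bottle(); cv2.imwrite("pics/t7.png",p["color"][130:310,130:370][:,:,::-1].repeat(3,0).repeat(3,1))
p=grab_frame("side")
for r in tip_of(p,"thinner_mid"): print("side tip",round(r["confidence"],2),plane(p,r["point"][0]*512,r["point"][1]*384,.116).round(3))
for r in tip_of(p,"corked_jar_mid"): print("jar",r["confidence"],plane(p,r["point"][0]*512,r["point"][1]*384,.035).round(3))
E
```

```text
t: 8.7
position: [0.4344, -0.2077, 0.0105]
eef_rot: [-0.239, 0.718, 0.582, 0.298]
force: [0.8, -0.2, -0.3]
grip_width: 0.529
finger_force: 0.0
t: 9.2
position: [0.4036, -0.3562, 0.0326]
eef_rot: [-0.236, 0.719, 0.582, 0.297]
force: [-0.0, -0.4, 0.1]
grip_width: 0.527
finger_force: 0.0
cap 174 [ 0.537 -0.25 ] stall x,y 0.1479 -0.2205
cap 200 [0.482 0.008] stall x,y -0.0048 -0.0051
tip 0.78 [ 0.535 -0.255  0.116]
tip 0.59 [0.487 0.01  0.116]
side tip 0.82 [ 0.487 -0.002  0.116]
```

View pics/t7.png

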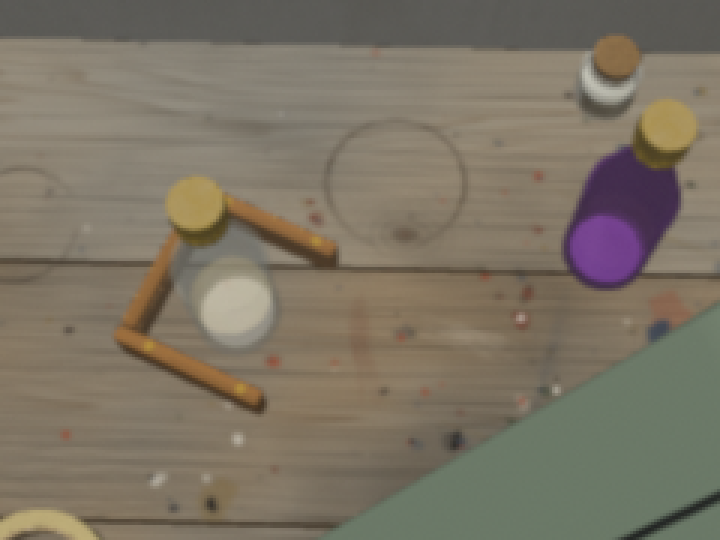

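The bottle is upright between the stall walls, with its base at (235,310) and all of it inside. It measures x ≈ -5 mm, y ≈ -5 mm in the stall frame. The jar is where it stood and the gripper is free.

```bash
python3 -c "
from plant import *
print(observe()['force']); print(job_done())"
```

```text
[ 0.75009608  0.02875595 -0.21070913]
the job is handed in; nothing more can be done
None
```

The clear gold-capped bottle stands upright inside the stall, about 5 mm from its middle in both x and y. The gripper is clear, the jar is where it stood, and the job was handed in after about 10 s of robot time; no verdict was shown.

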